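# Close an adjustable wrench on the test stand's collar nut and tighten it

## Task

The adjustable wrench has been left lying around the collar nut of the drone motor test stand, its jaw open too wide. Roll its worm with a fingertip, towards the jaws, until the jaw is closed snugly on the nut; do not push the jaw itself. Only then swing the handle to turn the nut about 35 degrees clockwise seen from above, let go with the wrench still snug on the nut, and leave the battery, the spool and the cleaning pad where they are.

Things in the scene. Friction and masses are not known exactly. Their poses are not given: they have to be found in the camera images.
- wrench: loose steel adjustable wrench, 188 mm long, 0.4-0.75 kg, flat on the stand, jaws round the nut, handle roughly to -y (the robot's right). Origin: underside, midway between the closed jaws. x from handle to jaws, y across to the movable jaw's side, z up. Head 16 mm thick; fixed jaw's face at y = -16 mm. The handle slides on a rubber arc rest (radius 82-104 mm about the nut)
- worm_center (a point): centre of the worm; axes as wrench, 46 mm behind its origin. Roller along y: 24 mm long, 27 mm across 12 ribs 1.5 mm high; top stands 5.5 mm above the head in a window 27 (y) x 28 (x) mm. Rolling its top to +x closes the jaw 2 mm per rad; takes 4-5 N at the rim, stays put; when tight it stalls and the sideways force passes 7 N. A fingertip stroke over it gives about 1 rad: several are needed
- grip (a point): handle's grip point, 137 mm behind the wrench's origin, half-way up; axes as wrench. Here a flat bar 24 mm wide (y) and 12 mm thick (z), whose underside hangs 24 mm over the table with nothing below. A round end eye, 30 mm across, is centred 23 mm further back
- jaw: movable jaw, steel block 38 x 21 x 16 mm; origin on its gripping face (which looks to -y), level with worm_center; axes as wrench. Jaw opening = y of this origin relative to worm_center + 16 mm: 36 to 40 mm at the start, 32 mm when snug. Slides only along y, as the worm turns (or if forced with over 25 N)
- nut_center (a point): centre of the hexagonal steel collar nut round the mast: 32 mm across flats, 37 across corners, 22 mm high, centre 33 mm above the table; z up, turns with the nut. At the start two flats are parallel to its x axis, within 2 degrees of the wrench's x
- nut (a joint): angle of the nut in rad: 0 at the start, grows clockwise seen from above; takes about 0.4 N m, stays where left, hard stop at 1.2
- stand: fixed test stand; origin on the table under the nut's axis, x away from the handle. Base plate 12 mm high, x -120 to 80, y -70 to 100 mm. Mast 18 mm thick up to a head block (x -40 to 30, y -30 to 30, z 118 to 144 mm) that blocks a gripper pointing straight down on the worm: lean it about 35 degrees back to the handle. Boom with motor reaches x = 195 mm, z 126 to 168 mm
- battery: bystander: grey and black battery pack 105 x 34 x 30 mm lying on the table, origin at the centre of its underside
- spool: bystander: white wire spool 60 mm across, 36 mm high, origin at the centre of its underside
- pad: bystander: black soldering-tip cleaning pad 85 x 70 x 25 mm, origin at the centre of its underside
There are look-alikes about, which are no part of the job. Of the things like the wrench, leave any that is red or yellow; of the rest the larger one is meant.

How it is judged:
By the outcome, as a careful person would: the job done as asked, in the order asked, and still so for the second after the job is handed in, with the robot touching nothing.
It also fails if it takes over 64 s, if anything falls off the work surface, if the arm or the gripper's body presses on something with over 40 N, if the wrist force passes 120 N, or if a joint passes its speed limit or range.

## Robot

A 6-joint arm with a two-finger parallel gripper is mounted at the origin on the work surface. World frame = base frame: x ahead of the robot, y to its left, z up, the work surface at z = 0. Lengths are in m, angles in degrees, forces in N, time in s.
With the tool pointing down it reaches from about 0.4 to 0.825 m from the base axis. Payload 7 kg.
Tool frame: the origin (TCP) lies at the very end of the fingers, on their centre line; the grasp point (between the pads) lies 19 mm behind it; z points along the fingers, y is the direction in which the jaws open and shut (so a half turn about z gives the same grasp; the last joint's range is limited). The gripper opens to 88 mm and grips with 3 to 60 N. Pads are 19 mm wide; open, the fingers measure 130 mm over their backs; the gripper's body (78 mm by 193 mm) begins 47 mm behind the grasp point.
Start: joints at [-52.248, 20.546, 0.682, 0, -70.136, -16.507], TCP at [0.245, -0.629, 0.19] pointing down, gripper open.
Joint ranges: [-176.03, 176.03], [-82.01, 121.73], [-58.28, 71.71], [-173.87, 95.51], [-174.79, -0.11], [-173.66, 173.66]. Speed limits (degrees/s): [136.94, 136.94, 172.46, 180, 180, 180].

## Interface

Orientations are given as [roll, pitch, yaw] about the fixed x, y, z axes, in that order (R = Rz(yaw) Ry(pitch) Rx(roll)).
In Python, from plant import telemetry, snapshot, calibration, workorder gives the robot as it stands. The module is installed in compiled form; this text tells all that it offers.
- The arm moves only by the tool step_arm, never from a script. Its argument "plan" is text: rows parted by semicolons, each of 7 numbers parted by spaces: the finger opening in cm, from 0 to 8.76, then the shift along the tool's x, y, z in cm, then the turn, a rotation vector about the tool's x, y, z in degrees. A call has 1 to 12 rows; each row shifts and turns the commanded pose from where the row before left it, along the tool's axes as they then stand; what a row does not reach is not made up. A row lasts 1/12 s, in which the tool goes at most 41.7 mm and 7.16 degrees, less where a joint would pass 70% of its speed; a pose out of reach is approached as far as the arm can. A call with a gripper value outside its range is refused whole. The fingers move at their own pace and stop on an object; the grip force is fixed at half the most. Time passes only in rows, so rows that do not move let the fingers close. It gives the time, the measured TCP pose, the force and the opening at its end, in the units of the state.
- telemetry.get_obs(): the state, without advancing time (a new reading comes with each control period).
- snapshot(name): name is "side" or "top"; returns the picture (384x512x3 uint8, blue, green, red); there is no depth.
- calibration(name): a dict with "K" (3x3 intrinsics, pixels), "camera_from_world" (4x4, takes a point from world to camera coordinates). Camera axes: x right, y up, looking along -z (the intrinsics and any distortion apply to the point x, -y, -z); pixel columns grow to the right and rows downward; lengths in m; the calibration is good to about 2 mm. A picture is of the moment at which its call begins. calibration takes no time and is no camera call.
- workorder.close_job(): hands the job in, once; it reports no verdict.
The state is a dict: "clock": time; "joint_pos": joint angles; "qvel": joint speeds; "tau": joint torques, N m; "tool_pos": TCP position; "orientation": TCP orientation; "force": force on the tool from outside, world axes, zero at the start; "moment": the same for the moment, N m; "opening": finger opening in m.
Only numpy, scipy, OpenCV 4.12 (cv2) and the standard library are available. Lean on these libraries where they do the work, as an engineer would, in place of code of your own. Each camera call takes 0.05 s, during which the arm holds its last target.

## Working session

There is one attempt and no reset: what is moved stays moved. The work goes in short steps, Python scripts to look and compute and a tool call to move; the robot and the scene stay as the last step left them, time stands still between calls to the robot, and variables do not carry over. Pictures are saved under pics/ and viewed, and the job is handed in when it is done.

Besides the shell and the picture viewer there is one more tool, called after "Request:" as name(argument=value, ...) on one line, values as JSON. step_arm: Moves the arm, as the interface text tells. Its arguments: {"type":"object","properties":{"plan":{"type":"string"}},"required":["plan"]}

```bash
mkdir -p pics
python3 - <<'E'
from plant import telemetry, snapshot, calibration
import cv2
print(telemetry.get_obs())
for n in("side","top"):
    im=snapshot(n); cv2.imwrite(f"pics/{n}0.png",im)
    c=calibration(n); print(n,c)
E
```

```text
{'clock': 0.0, 'joint_pos': array([-5.22483038e+01,  2.05899319e+01,  6.31369680e-01, -2.13142170e-02,
       -7.01356757e+01, -1.65081240e+01]), 'qvel': array([-0.01841235,  0.06323756, -0.06959379,  0.07853168, -0.05171034,
        0.07425023]), 'tau': array([-3.02228966e-05, -5.82711232e+01,  2.93046767e+01,  6.99704379e+00,
        6.85980282e-03, -1.22556180e-04]), 'tool_pos': array([ 0.24435036, -0.62860219,  0.18921769]), 'orientation': array([ 1.79903953e+02, -7.56991908e-03, -1.58763680e+02]), 'force': array([-0.10850018, -1.44827688, -0.47087885]), 'moment': array([-0.01488829,  0.00111949,  0.01251825]), 'opening': 0.08764076414926311}
side {'K': array([[403.41823381,   0.        , 259.1230452 ],
       [  0.        , 403.41823381, 184.56588576],
       [  0.        ,   0.        ,   1.        ]]), 'camera_from_world': array([[-0.82524495, -0.56477369, -0.00120913,  0.54043721],
       [ 0.38271647, -0.56079554,  0.73419103, -0.24692336],
       [-0.41532985,  0.60542468,  0.67894188, -0.79075177],
       [ 0.        ,  0.        ,  0.        ,  1.        ]])}
top {'K': array([[355.51953245,   0.        , 255.34095736],
       [  0.        , 355.51953245, 188.46303163],
       [  0.        ,   0.        ,   1.        ]]), 'camera_from_world': array([[-0.00988235, -0.99992046, -0.00783603,  0.08540564],
       [ 0.99692728, -0.01046114,  0.07763098, -0.5761266 ],
       [-0.07770678, -0.00704478,  0.99695137, -0.76877318],
       [ 0.        ,  0.        ,  0.        ,  1.        ]])}
```

View pics/side0.png

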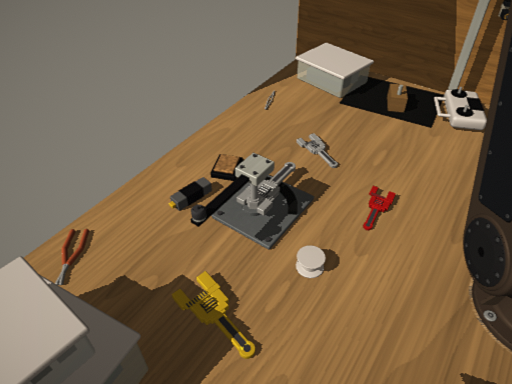

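View pics/top0.png

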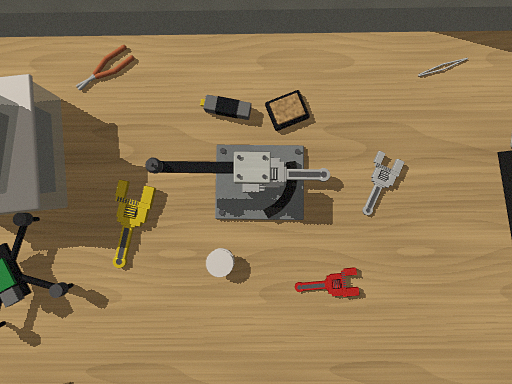

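Run:
```python
import cv2
im=cv2.imread("pics/top0.png")[130:235,205:345]; cv2.imwrite("pics/topz0.png",cv2.resize(im,None,fx=5.7,fy=5.7,interpolation=cv2.INTER_CUBIC))
im=cv2.imread("pics/side0.png")[130:250,185:325]; cv2.imwrite("pics/sidez0.png",cv2.resize(im,None,fx=5,fy=5,interpolation=cv2.INTER_CUBIC))
```

```text
(no output)
```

View pics/topz0.png

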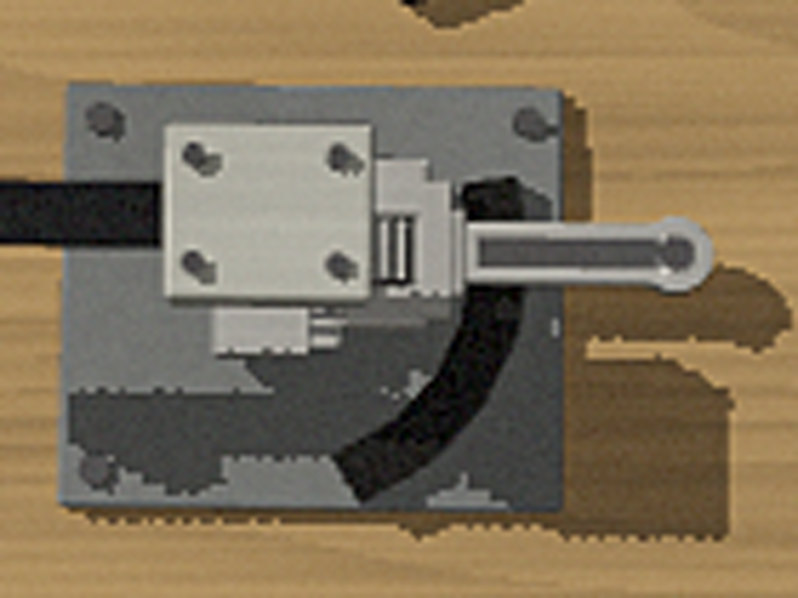

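View pics/sidez0.png

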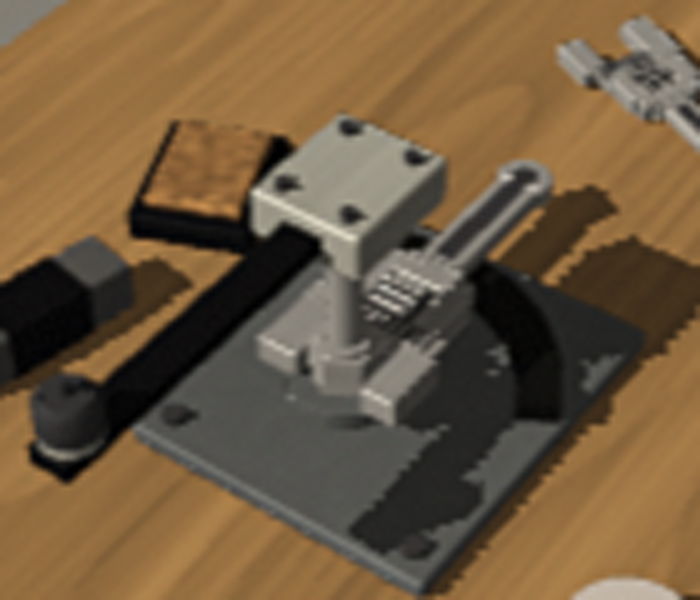

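```bash
cat > h.py <<'E'
import numpy as np
from plant import telemetry, snapshot, calibration
import cv2
def proj(n,P):
    c=calibration(n); P=np.atleast_2d(P); q=P@c["camera_from_world"][:3,:3].T+c["camera_from_world"][:3,3]
    q=q*[1,-1,-1]; p=q@c["K"].T; return p[:,:2]/p[:,2:]
def back(n,uv,z):
    c=calibration(n); T=c["camera_from_world"]; R=T[:3,:3]; o=-R.T@T[:3,3]
    d=R.T@(np.linalg.inv(c["K"])@[uv[0],uv[1],1]*[1,-1,-1]); return o+d*(z-o[2])/d[2]
E
python3 - <<'E'
from h import *
from scipy.optimize import least_squares
f=5.7;Z=lambda u,v:((u+.5)/f-.5+205,(v+.5)/f-.5+130)
S=lambda u,v:((u+.5)/5-.5+185,(v+.5)/5-.5+130)
for nm,p,z in [("TL",(68,87),.012),("TR",(560,90),.012),("BR",(562,508),.012),("BL",(62,505),.012),("eye",(681,252),.036),("eyeend",(714,252),.036),("hl1",(480,223),.036),("hl2",(480,284),.036),("hr1",(640,223),.036),("hr2",(640,284),.036),
 ("headblk TL",(165,124),.144),("TR",(372,124),.144),("BR",(372,298),.144),("BL",(165,298),.144),("wormwin l",(378,250),.040),("worm t",(395,215),.045),("worm b",(395,285),.045),("jawend",(213,330),.04),("jaw bot",(260,355),.04)]:
    print(nm,(back("top",Z(*p),z)*1000).round(1))
print("side")
for nm,p,z in [("corner near",(418,592),.012),("right",(645,335),.012),("left",(137,433),.012),("eye",(522,178),.036)]:
    print(nm,(back("side",S(*p),z)*1000).round(1))
E
```

```text
TL [678.5 167.2  12. ]
TR [675.  -29.4  12. ]
BR [508.7 -26.9  12. ]
BL [511.8 169.7  12. ]
eye [606.6 -71.6  36. ]
eyeend [606.5 -84.2  36. ]
hl1 [618.7   5.5  36. ]
hl2 [595.1   5.9  36. ]
hr1 [618.  -56.1  36. ]
hr2 [594.4 -55.5  36. ]
headblk TL [638.7 119.4 144. ]
TR [637.9  50.4 144. ]
BR [579.7  51.2 144. ]
BL [580.4 119.7 144. ]
wormwin l [608.2  45.1  40. ]
worm t [620.9  38.6  45. ]
worm b [594.1  39.   45. ]
jawend [578.1 108.5  40. ]
jaw bot [568.3  90.7  40. ]
side
corner near [511.5 174.   12. ]
right [507. -25.  12.]
left [674.5 169.9  12. ]
eye [607.2 -69.6  36. ]
```

Request:
step_arm(plan="0 -2.37 1.94 0 0 0 0;0 -2.37 1.94 0 0 0 0;0 -2.37 1.94 0 0 0 0;0 -2.37 1.94 0 0 0 0;0 -2.37 1.94 0 0 0 0;0 -2.37 1.94 0 0 0 0;0 -2.37 1.94 0 0 0 0;0 -2.37 1.94 0 0 0 0;0 -2.37 1.94 0 0 0 0;0 -2.37 1.94 0 0 0 0;0 -2.37 1.94 0 0 0 0;0 -2.37 1.94 0 0 0 0")

```text
clock: 1.1
tool_pos: [0.4255, -0.3076, 0.19]
orientation: [180.0, -0.0, -158.8]
force: [0.4, -0.3, 0.4]
opening: 0.0133
```

Request:
step_arm(plan="0 -2.37 1.94 0 0 0 0;0 -2.37 1.94 0 0 0 0;0 -2.37 1.94 0 0 0 0;0 -2.37 1.94 0 0 0 0;0 -2.37 1.94 0 0 0 0;0 -2.37 1.94 0 0 0 0;0 -2.37 1.94 0 0 0 0;0 -2.37 1.94 0 0 0 0;0 -2.37 1.94 0 0 0 0;0 0 0 0 0 0 0;0 0 0 0 0 0 0")

```text
clock: 2.02
tool_pos: [0.561, -0.0677, 0.1894]
orientation: [180.0, -0.1, -158.6]
force: [0.1, -0.7, 0.3]
opening: 0.0004
```

Request:
step_arm(plan="0 0 0 0 0 0 -5.75;0 0 0 0 0 0 -5.75;0 0 0 0 0 0 -5.75;0 0 0 0 0 0 -5.75;0 0 0 0 0 0 -5.75;0 0 0 0 0 0 -5.75;0 0 0 0 0 0 -5.75;0 0 0 0 0 0 -5.75;0 0 0 0 0 0 -5.75;0 0 0 0 0 0 -5.75;0 0 0 0 0 0 -5.75;0 0 0 0 0 0 -5.75")

```text
clock: 3.02
tool_pos: [0.56, -0.0701, 0.19]
orientation: [180.0, -0.0, -89.5]
force: [0.7, -0.0, 0.4]
opening: 0.0004
```

Request:
step_arm(plan="0 0 0 0 0 -6 0;0 0 0 0 0 -6 0;0 0 0 0 0 -6 0;0 0 0 0 0 -6 0;0 0 0 0 0 -6 0;0 0 0 0 0 -6 0;0 0 0 0 0 0 0;0 0 0 0 0 0 0;0 0 0 0 0 0 0")

```text
clock: 3.77
tool_pos: [0.5605, -0.0701, 0.1899]
orientation: [180.0, 35.9, -89.9]
force: [-0.3, 0.3, -0.4]
opening: 0.0002
```

Request:
step_arm(plan="0 0 -1.5 0 0 -4.5 0;0 0 -1.5 0 0 -4.6 0;0 0 -1.7 0 0 0 0;0 0.66 0 2.5 0 0 0;0 0 0 2.5 0 0 0;0 0 0 2.5 0 0 0;0 0 0 2.5 0 0 0;0 0 0 2.5 0 0 0;0 0 0 2 0 0 0;0 0 0 0 0 0 0;0 0 0 0 0 0 0;0 0 0 0 0 0 0")

```text
clock: 4.77
tool_pos: [0.6077, 0.0296, 0.0844]
orientation: [-179.8, 45.0, -89.5]
force: [0.4, -0.1, 0.5]
opening: 0.0005
```

```bash
cat > look.py <<'E'
import sys
from h import *
k=sys.argv[1]
a=cv2.resize(snapshot("top")[110:250,215:365],None,fx=5,fy=5,interpolation=cv2.INTER_CUBIC)[:560]
b=cv2.resize(snapshot("side")[130:250,185:335],None,fx=5,fy=5,interpolation=cv2.INTER_CUBIC)
cv2.imwrite(f"pics/t{k}.png",a);cv2.imwrite(f"pics/s{k}.png",b)
o=telemetry.get_obs();print(o["clock"],o["tool_pos"].round(4),o["orientation"].round(2),o["force"].round(1))
E
python3 look.py 1
```

```text
4.8667 [0.608  0.0288 0.0845] [-179.81   45.03  -89.59] [-0.5  0.4  0.4]
```

View pics/t1.png

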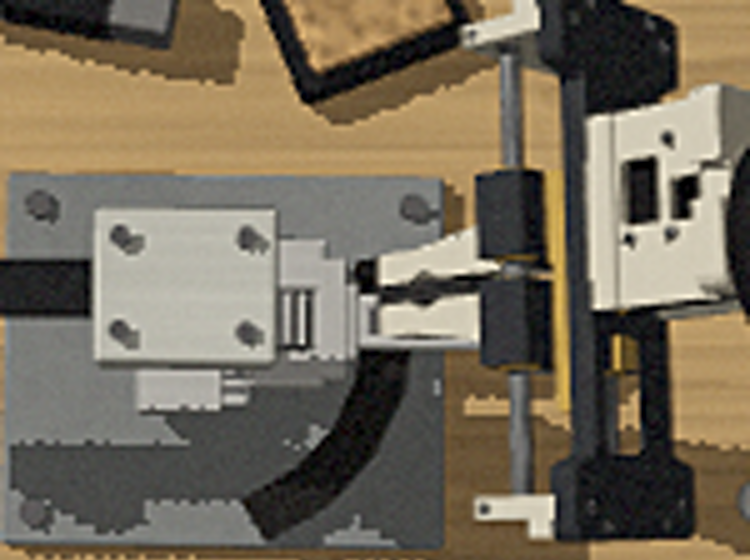

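View pics/s1.png

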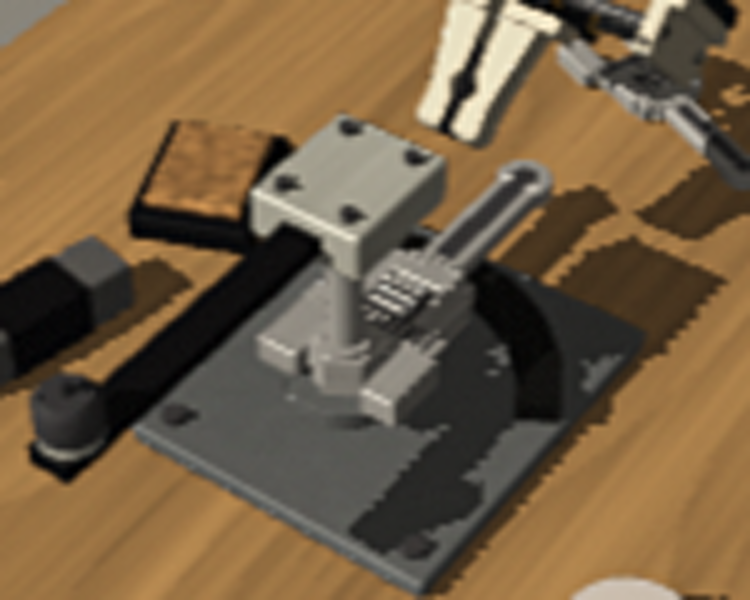

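Run:
```python
from h import *
T=np.array([.608,.0288,.0845])
for nm,P in [("tcp",T),("heel",T+[0,-.0067,-.0067]),("toe",T+[0,.0067,.0067]),("wormtop",[.6074,.0435,.0455])]:
    t=proj("top",P)[0];s=proj("side",P)[0]
    print(nm,((t-[215,110])*5).round(),((s-[185,130])*5).round())
```

```text
tcp [323. 304.] [417. 207.]
heel [338. 306.] [425. 210.]
toe [308. 302.] [410. 204.]
wormtop [284. 317.] [400. 284.]
```

Run:
```python
from h import *
a=snapshot("top")[150:190,260:320];b=snapshot("side")[120:180,230:310]
cv2.imwrite("pics/t2.png",cv2.resize(a,None,fx=12,fy=12,interpolation=cv2.INTER_CUBIC))
cv2.imwrite("pics/s2.png",cv2.resize(b,None,fx=9,fy=9,interpolation=cv2.INTER_CUBIC))
o=telemetry.get_obs();print(o)
for n,P in (("top",o["tool_pos"]),("side",o["tool_pos"])):print(proj(n,P))
```

```text
{'clock': 4.9667, 'joint_pos': array([-11.73399448,  30.60061608,   2.2418139 , -45.07715603,
       -78.02289072,  28.45713989]), 'qvel': array([-0.21934065,  0.30854378, -0.21545576, -0.24116176,  0.01239986,
        0.12375521]), 'tau': array([ 3.39573249e-01, -6.64663410e+01,  2.45199054e+01,  2.57775396e+00,
       -1.07640367e+00,  2.18310754e-02]), 'tool_pos': array([0.60791871, 0.0285859 , 0.08412289]), 'orientation': array([-179.85682175,   45.05288439,  -89.66845913]), 'force': array([ 0.10248498,  0.1135974 , -0.03081181]), 'moment': array([-2.37330194,  0.08715118,  0.01924129]), 'opening': 0.00044978613317275216}
[[279.68887378 170.91120597]]
[[268.49589266 171.46228701]]
```

View pics/t2.png

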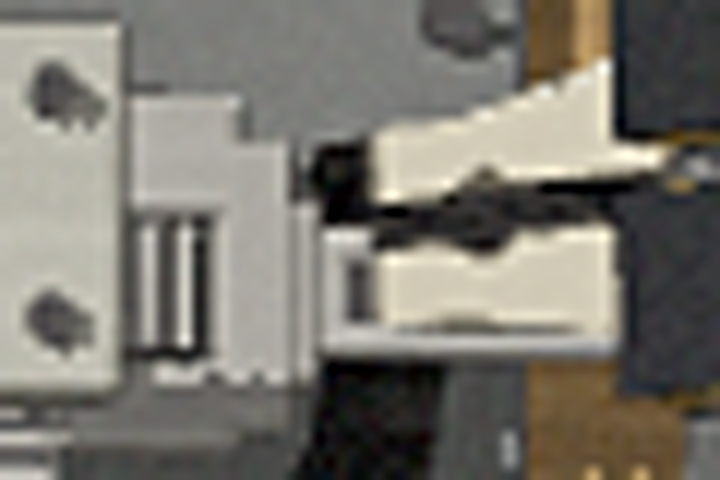

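View pics/s2.png

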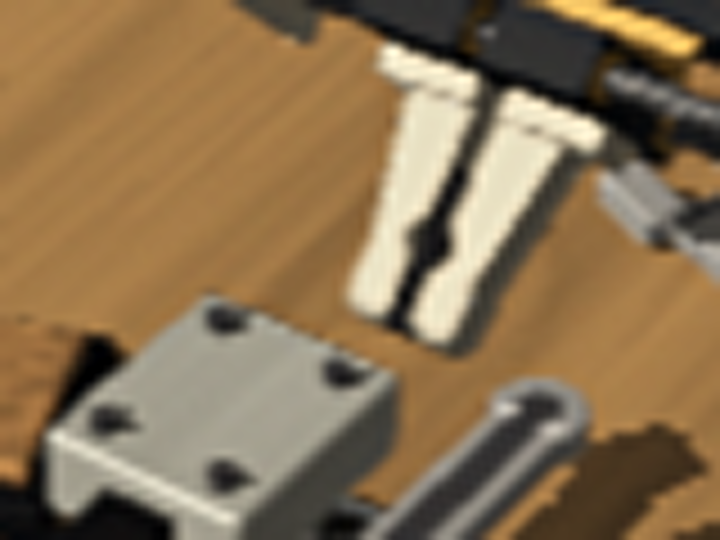

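Run:
```python
from h import *
from scipy.spatial.transform import Rotation as Ro
from scipy.optimize import least_squares
o=telemetry.get_obs(); R=Ro.from_euler('xyz',o["orientation"],degrees=True).as_matrix();print(R.round(2))
for d in (0,-.01,-.02,-.03,-.035,-.04):
    P=o["tool_pos"]+R[:,2]*d; print(d,P.round(3),proj("top",P).round(1),proj("side",P).round(1))
s=least_squares(lambda p:np.r_[(proj("top",p)-[291,168]).ravel(),(proj("side",p)-[274.5,156.5]).ravel()],[.608,.02,.1])
print(s.x,s.fun, (s.x-o["tool_pos"])@R)
for n in("top","side"):
    T=calibration(n)["camera_from_world"];print(n,-T[:3,:3].T@T[:3,3])
```

```text
[[ 0.   -1.   -0.  ]
 [-0.71 -0.    0.71]
 [-0.71 -0.   -0.71]]
0 [0.608 0.029 0.084] [[279.7 170.9]] [[268.5 171.5]]
-0.01 [0.608 0.022 0.091] [[283.4 170.4]] [[270.2 167.6]]
-0.02 [0.608 0.014 0.098] [[287.1 169.9]] [[271.8 163.8]]
-0.03 [0.608 0.007 0.105] [[290.9 169.4]] [[273.5 160. ]]
-0.035 [0.608 0.004 0.109] [[292.9 169.2]] [[274.3 158.1]]
-0.04 [0.608 0.    0.112] [[294.9 168.9]] [[275.2 156.1]]
[0.6079644  0.00752297 0.11645318] [ 0.38330267  0.68955431 -0.9459149  -0.11453604] [-8.00213146e-03 -1.81377649e-05 -3.77473457e-02]
top [0.51546145 0.07395607 0.81182398]
side [0.2120719  0.64549184 0.71881686]
```

Request:
step_arm(plan="0 0.2 0 0.7 0 0 0;0 0.2 0 0.7 0 0 0;0 0.2 0 0.7 0 0 0;0 0 0 0.6 0 0 0;0 0 0 0 0 0 0;0 0 0 0 0 0 0;0 0 0 0 0 0 0")

```text
clock: 5.55
tool_pos: [0.6074, 0.0441, 0.0597]
orientation: [180.0, 45.1, -89.7]
force: [-0.0, 0.4, 0.4]
opening: 0.0002
```

```bash
cat > look2.py <<'E'
import sys
from h import *
k=sys.argv[1]
o=telemetry.get_obs();
for n in("top","side"):
    im=snapshot(n); P=o["tool_pos"]; u=proj(n,P)[0]; x,y=int(u[0]),int(u[1])
    a=cv2.resize(im[y-27:y+27,x-36:x+36],None,fx=11,fy=11,interpolation=cv2.INTER_CUBIC)
    cv2.drawMarker(a,(int((u[0]-x+36.5)*11),int((u[1]-y+27.5)*11)),(0,0,255),cv2.MARKER_CROSS,15,1)
    cv2.imwrite(f"pics/{n}{k}.png",a); print(n,"origin",x-36,y-27)
print(o["clock"],o["tool_pos"].round(4),o["orientation"].round(2),o["force"].round(1))
E
python3 look2.py a
```

```text
top origin 235 145
side origin 229 155
5.55 [0.6074 0.0441 0.0597] [179.99  45.09 -89.75] [-0.   0.4  0.4]
```

View pics/topa.png

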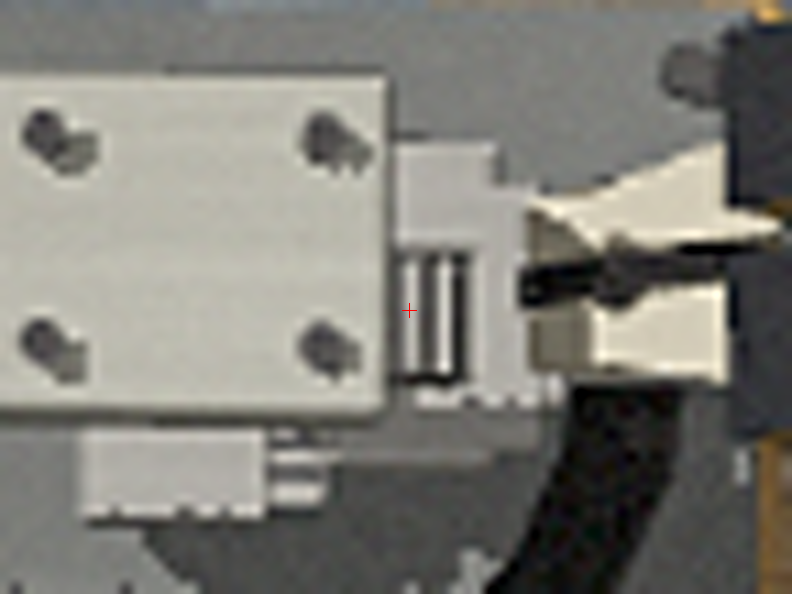

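View pics/sidea.png

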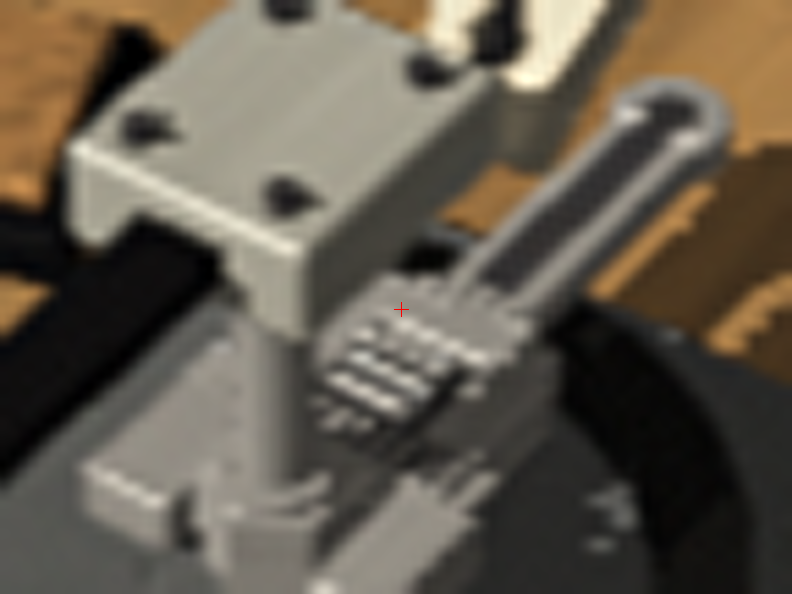

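Request:
step_arm(plan="0 0.14 0 0.14 0 0 0;0 0.14 0 0.14 0 0 0;0 0.14 0 0.14 0 0 0;0 0 0 0 0 0 0")

```text
clock: 5.98
tool_pos: [0.6071, 0.0441, 0.0534]
orientation: [179.9, 45.1, -89.8]
force: [-0.3, 0.0, -0.7]
opening: 0.0006
```

Request:
step_arm(plan="0 0.14 0 0.14 0 0 0;0 0 0 0 0 0 0;0 0 0 0 0 0 0")

```text
clock: 6.23
tool_pos: [0.6073, 0.0441, 0.0518]
orientation: [180.0, 45.1, -89.8]
force: [-0.3, 0.1, -0.5]
opening: 0.0003
```

Request:
step_arm(plan="0 0.14 0 0.14 0 0 0;0 0 0 0 0 0 0;0 0 0 0 0 0 0")

```text
clock: 6.48
tool_pos: [0.6073, 0.0441, 0.0498]
orientation: [180.0, 45.1, -89.8]
force: [0.2, 0.3, -1.0]
opening: 0.0005
```

Request:
step_arm(plan="0 0.14 0 0.14 0 0 0;0 0 0 0 0 0 0;0 0 0 0 0 0 0")

```text
clock: 6.73
tool_pos: [0.6072, 0.0442, 0.0478]
orientation: [180.0, 45.1, -89.8]
force: [-0.5, -0.4, 0.4]
opening: 0.0003
```

Request:
step_arm(plan="0 0.14 0 0.14 0 0 0;0 0 0 0 0 0 0;0 0 0 0 0 0 0")

```text
clock: 6.98
tool_pos: [0.6072, 0.0441, 0.0458]
orientation: [180.0, 45.1, -89.8]
force: [-0.2, -0.8, 0.7]
opening: 0.0005
```

```bash
python3 look2.py b
```

```text
top origin 235 146
side origin 228 159
6.9833 [0.6072 0.0441 0.0458] [179.98  45.1  -89.78] [-0.2 -0.8  0.7]
```

View pics/sideb.png

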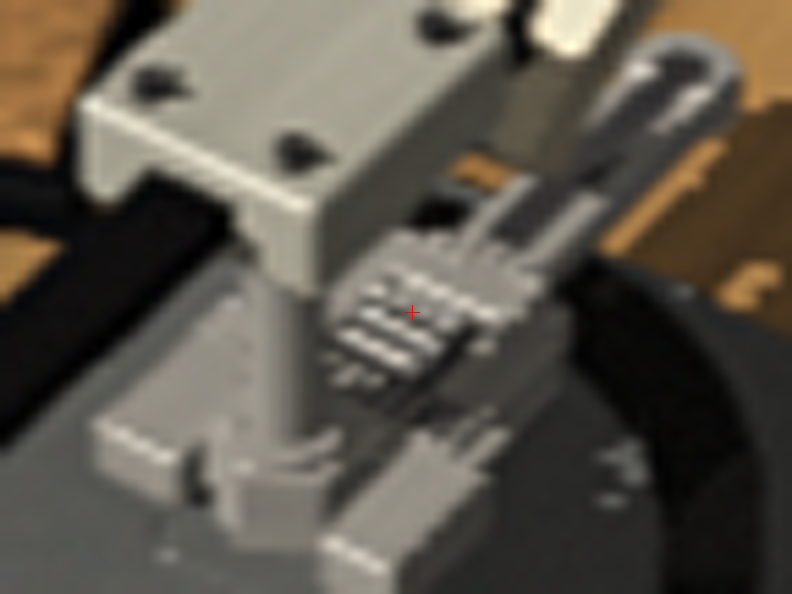

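View pics/topb.png

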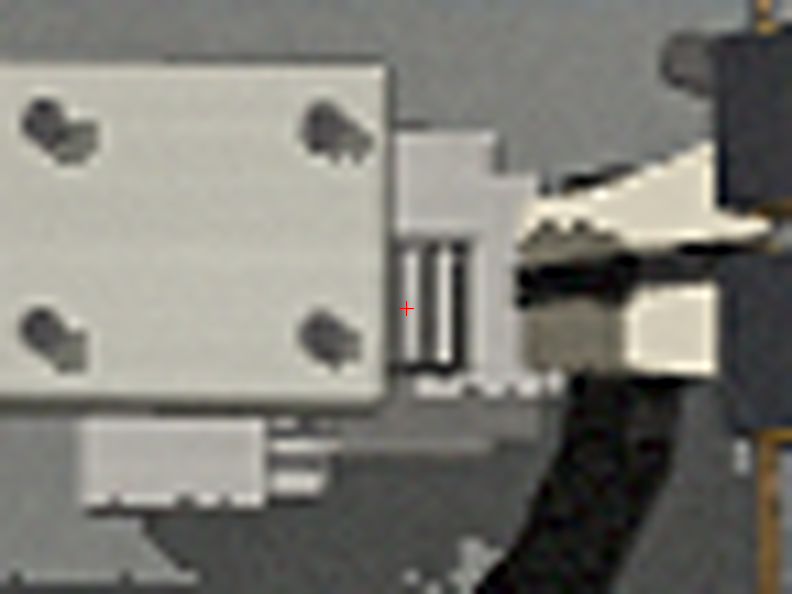

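Run:
```python
from h import *
from scipy.spatial.transform import Rotation as Ro
from scipy.optimize import least_squares
o=telemetry.get_obs(); R=Ro.from_euler('xyz',o["orientation"],degrees=True).as_matrix()
s=least_squares(lambda p:np.r_[(proj("top",p)-[282.3,173.3]).ravel(),(proj("side",p)-[277,175.5]).ravel()],[.608,.02,.1])
print(s.x,s.fun, (s.x-o["tool_pos"])@R)
# worm from rows: top visible ribs cols, side rib center
s=least_squares(lambda p:np.r_[(proj("side",[p[0],p[1],.045])-[228+395/11,159+315/11]).ravel()],[.608,.04]);print("worm side",s.x)
```

```text
[0.59902985 0.01936215 0.07017814] [ 1.45188665  2.61696001 -3.44264201 -0.40086612] [ 0.00028882  0.00841044 -0.03458935]
worm side [0.60838885 0.04716077]
```

Request:
step_arm(plan="0 -0.25 0 0.6 0 0 0;0 -0.25 0 0.6 0 0 0;0 -0.24 0 0.6 0 0 0;0 0 0 0.5 0 0 0;0 0 0 0 0 0 0;0 0 0 0 0 0 0")

```text
clock: 7.58
tool_pos: [0.6069, 0.0661, 0.0346]
orientation: [179.9, 45.1, -89.8]
force: [0.5, -0.5, -0.3]
opening: 0.0004
```

```bash
python3 look2.py c
```

```text
top origin 225 147
side origin 224 168
7.5833 [0.6069 0.0661 0.0346] [179.95  45.1  -89.75] [ 0.5 -0.5 -0.3]
```

View pics/sidec.png

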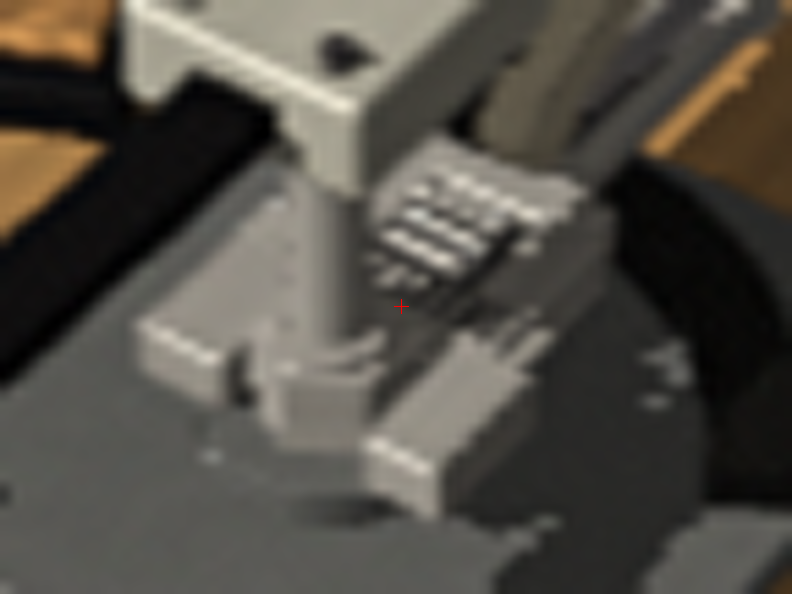

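View pics/topc.png

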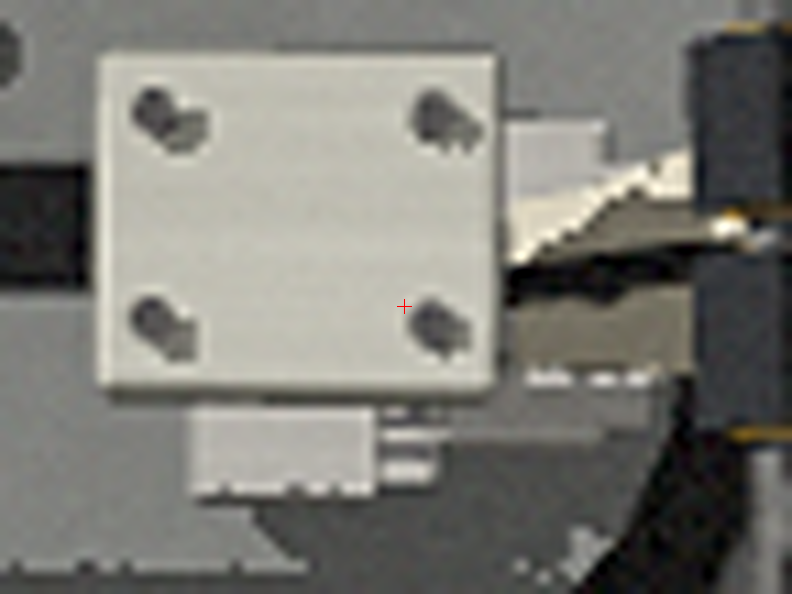

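Request:
step_arm(plan="0 0.14 0 0.14 0 0 0;0 0.14 0 0.14 0 0 0;0 0 0 0 0 0 0;0 0 0 0 0 0 0")

```text
clock: 8.02
tool_pos: [0.6072, 0.0655, 0.0308]
orientation: [180.0, 45.1, -89.8]
force: [-0.4, 0.4, 0.2]
opening: 0.0005
```

Request:
step_arm(plan="0 0.14 0 0.14 0 0 0;0 0 0 0 0 0 0;0 0 0 0 0 0 0")

```text
clock: 8.27
tool_pos: [0.6072, 0.0656, 0.0289]
orientation: [180.0, 45.1, -89.8]
force: [0.5, -0.2, 1.3]
opening: 0.0004
```

Request:
step_arm(plan="0 0.14 0 0.14 0 0 0;0 0 0 0 0 0 0;0 0 0 0 0 0 0")

```text
clock: 8.52
tool_pos: [0.6071, 0.0657, 0.0269]
orientation: [180.0, 45.1, -89.8]
force: [-0.2, 0.3, 0.2]
opening: 0.0004
```

Request:
step_arm(plan="0 0.14 0 0.14 0 0 0;0 0 0 0 0 0 0;0 0 0 0 0 0 0")

```text
clock: 8.77
tool_pos: [0.6072, 0.0657, 0.0249]
orientation: [180.0, 45.1, -89.8]
force: [0.3, -0.8, -0.3]
opening: 0.0004
```

```bash
python3 look2.py d;python3 - <<'E'
from h import *
for P in ([.607,.0417,.051],[.607,.035,.0443],[.607,.0484,.0577],[.595,.0417,.051],[.619,.0417,.051],[.607,.0435,.0455]): print(P,((proj("side",P)[0]-[224,170])*11).round(), ((proj("top",P)[0]-[225,147])*11).round())
E
```

```text
top origin 225 147
side origin 224 171
8.7667 [0.6072 0.0657 0.0249] [179.98  45.1  -89.77] [ 0.3 -0.8 -0.3]
[0.607, 0.0417, 0.051] [458. 163.] [524. 290.]
[0.607, 0.035, 0.0443] [474. 168.] [557. 294.]
[0.607, 0.0484, 0.0577] [442. 157.] [491. 286.]
[0.595, 0.0417, 0.051] [503. 184.] [525. 351.]
[0.619, 0.0417, 0.051] [413. 142.] [524. 229.]
[0.607, 0.0435, 0.0455] [453. 185.] [514. 293.]
```

View pics/sided.png

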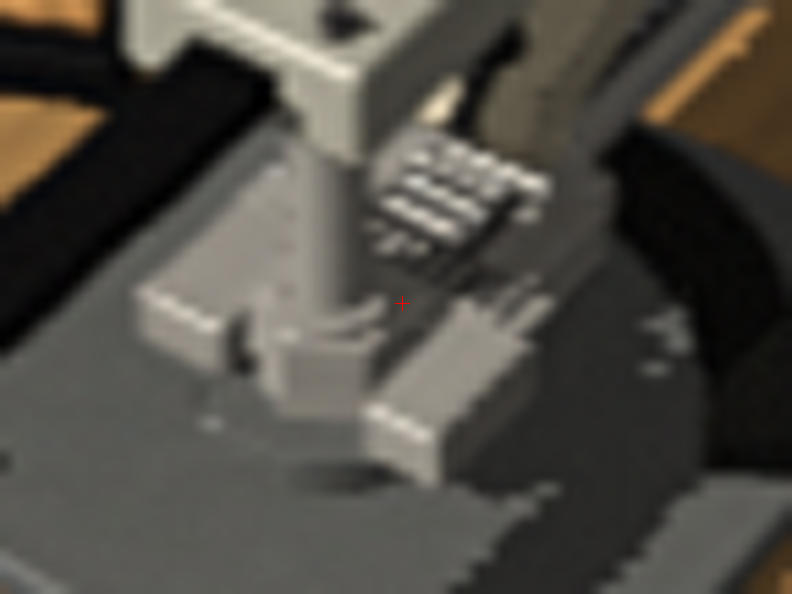

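Request:
step_arm(plan="0 -0.14 0 0.14 0 0 0;0 -0.14 0 0.14 0 0 0;0 0 0 0 0 0 0;0 0 0 0 0 0 0")

```text
clock: 9.2
tool_pos: [0.6072, 0.0698, 0.0251]
orientation: [-180.0, 45.1, -89.7]
force: [0.4, -0.4, -0.8]
opening: 0.0005
```

Request:
step_arm(plan="0 -0.14 0 0.14 0 0 0;0 -0.14 0 0.14 0 0 0;0 0 0 0 0 0 0;0 0 0 0 0 0 0")

```text
clock: 9.53
tool_pos: [0.6072, 0.0737, 0.0251]
orientation: [-180.0, 45.1, -89.7]
force: [-0.7, 0.1, 0.5]
opening: 0.0005
```

Request:
step_arm(plan="0 0.14 0 0.14 0 0 0;0 0 0 0 0 0 0;0 0 0 0 0 0 0")

```text
clock: 9.78
tool_pos: [0.6074, 0.0738, 0.0238]
orientation: [-179.9, 45.1, -89.7]
force: [-1.0, 0.9, 3.9]
opening: 0.0004
```

Request:
step_arm(plan="0 0.14 0 0.14 0 0 0;0 0 0 0 0 0 0;0 0 0 0 0 0 0")

```text
clock: 10.03
tool_pos: [0.6077, 0.0744, 0.023]
orientation: [-179.9, 45.2, -89.6]
force: [-0.6, 0.4, 11.3]
opening: 0.0008
```

Request:
step_arm(plan="0 -0.14 0 0.14 0 0 0;0 -0.14 0 0.14 0 0 0;0 0 0 0 0 0 0")

```text
clock: 10.28
tool_pos: [0.6079, 0.0774, 0.0228]
orientation: [-179.8, 45.1, -89.6]
force: [-0.5, -1.4, 11.2]
opening: 0.0004
```

Request:
step_arm(plan="0 -0.14 0 0.14 0 0 0;0 -0.14 0 0.14 0 0 0;0 0 0 0 0 0 0")

```text
clock: 10.53
tool_pos: [0.6081, 0.0809, 0.0222]
orientation: [-179.8, 45.1, -89.6]
force: [-0.1, -2.7, 7.3]
opening: 0.0005
```

```bash
python3 look2.py e
```

```text
top origin 218 147
side origin 220 175
10.5333 [0.6081 0.0809 0.0222] [-179.82   45.07  -89.63] [-0.1 -2.7  7.3]
```

View pics/sidee.png

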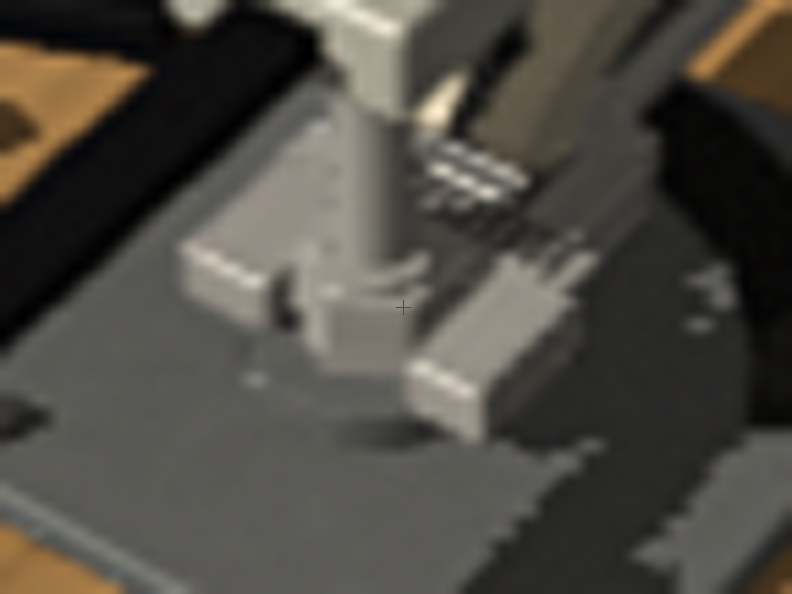

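View pics/tope.png

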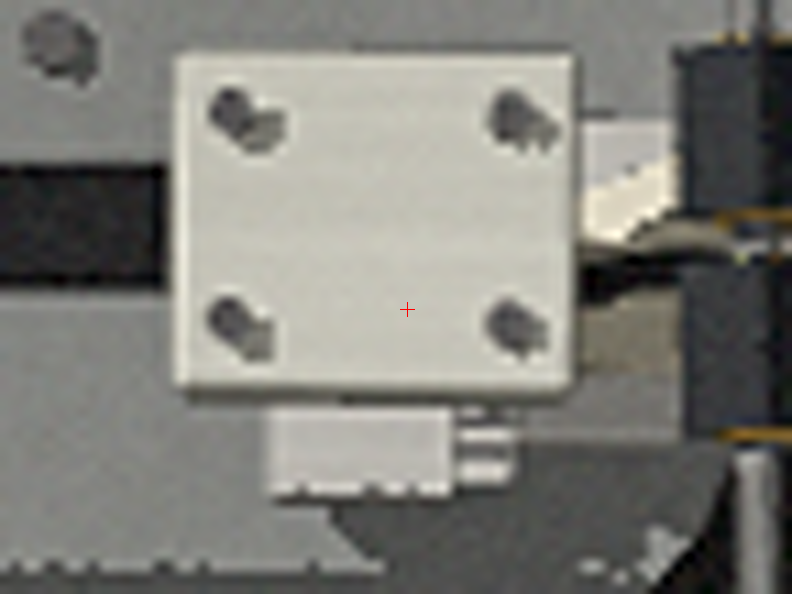

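Run:
```python
from h import *
for uv in ((505,165),(520,175),(480,150),(440,125)):
    for z in (.0455,.041): print(uv,z,(back("side",(220+uv[0]/11-.5,175+uv[1]/11-.5),z)*1000).round(1))
for P in [(.6074,y,.0455) for y in(.035,.0435,.052)]+[(.594,.0435,.0455),(.621,.0435,.0455),(.594,.0295,.04),(.621,.0295,.04),(.594,.0575,.04),(.621,.0575,.04)]: print(P,((proj("side",P)[0]-[219.5,174.5])*11).round())
```

```text
(505, 165) 0.0455 [601.4  51.   45.5]
(505, 165) 0.041 [604.   47.1  41. ]
(520, 175) 0.0455 [596.9  51.8  45.5]
(520, 175) 0.041 [599.5  47.9  41. ]
(480, 150) 0.0455 [608.7  50.1  45.5]
(480, 150) 0.041 [611.3  46.2  41. ]
(440, 125) 0.0455 [620.6  48.4  45.5]
(440, 125) 0.041 [623.3  44.4  41. ]
(0.6074, 0.035, 0.0455) [523. 114.]
(0.6074, 0.0435, 0.0455) [501. 135.]
(0.6074, 0.052, 0.0455) [480. 157.]
(0.594, 0.0435, 0.0455) [552. 159.]
(0.621, 0.0435, 0.0455) [451. 112.]
(0.594, 0.0295, 0.04) [586. 141.]
(0.621, 0.0295, 0.04) [486.  95.]
(0.594, 0.0575, 0.04) [516. 213.]
(0.621, 0.0575, 0.04) [415. 165.]
```

Request:
step_arm(plan="0 -0.7 0 -0.7 0 0 0;0 0.6 0 -0.6 0 0 0;0 0.6 0 -0.6 0 0 0;0 0.7 0 0.7 0 0 0;0 0 0 0 0 0 0;0 0 0 0 0 0 0")

```text
clock: 11.13
tool_pos: [0.6064, 0.0644, 0.0197]
orientation: [179.8, 45.1, -90.0]
force: [0.6, 0.2, 0.4]
opening: 0.0009
```

Request:
step_arm(plan="0 -0.14 0 0.14 0 0 0;0 -0.14 0 0.14 0 0 0;0 -0.14 0 0.14 0 0 0")

```text
clock: 11.38
tool_pos: [0.6073, 0.07, 0.0209]
orientation: [-180.0, 45.0, -89.7]
force: [-1.3, -6.1, 3.0]
opening: 0.0006
```

Request:
step_arm(plan="0 -0.14 0 0.14 0 0 0;0 -0.14 0 0.14 0 0 0")

```text
clock: 11.55
tool_pos: [0.6075, 0.073, 0.022]
orientation: [-179.9, 45.0, -89.6]
force: [-2.9, -9.3, 11.8]
opening: 0.0005
```

Request:
step_arm(plan="0 -0.14 0 0.14 0 0 0;0 -0.14 0 0.14 0 0 0")

```text
clock: 11.72
tool_pos: [0.6076, 0.0776, 0.0229]
orientation: [-179.8, 45.1, -89.6]
force: [-2.8, -6.4, 10.4]
opening: 0.0006
```

Request:
step_arm(plan="0 -0.14 0 0.14 0 0 0;0 -0.14 0 0.14 0 0 0")

```text
clock: 11.88
tool_pos: [0.6076, 0.0822, 0.0226]
orientation: [-179.8, 45.1, -89.6]
force: [-1.1, -4.4, 4.8]
opening: 0.0004
```

```bash
python3 look2.py f
```

```text
top origin 218 147
side origin 220 175
11.8833 [0.6076 0.0822 0.0226] [-179.84   45.08  -89.61] [-1.1 -4.4  4.8]
```

View pics/topf.png

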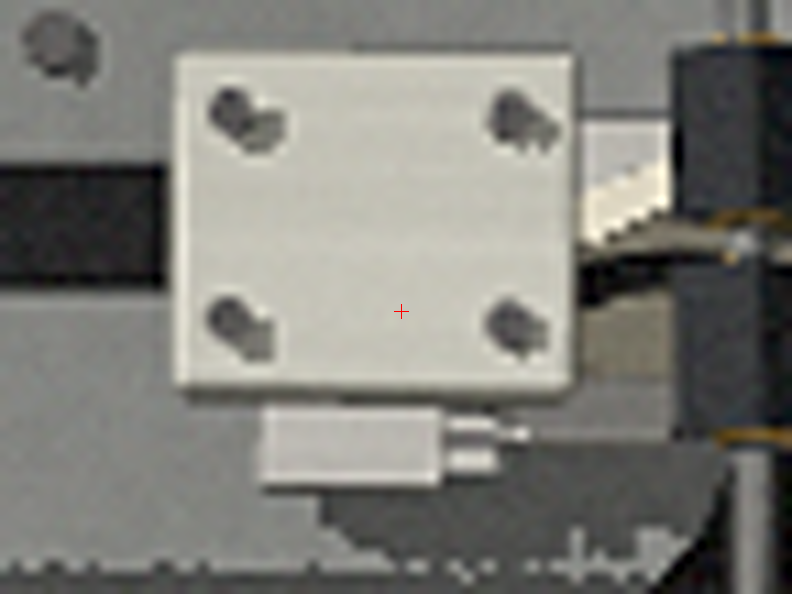

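View pics/sidef.png

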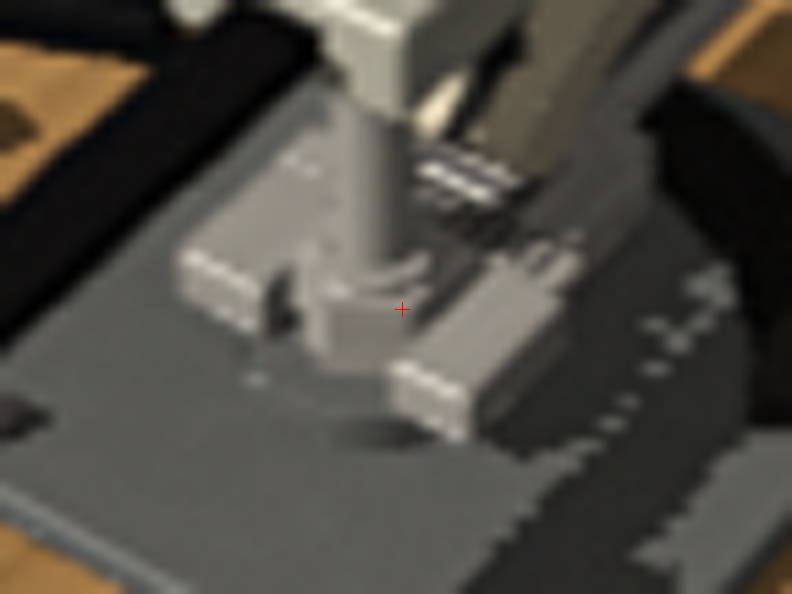

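Request:
step_arm(plan="0 -0.7 0 -0.7 0 0 0;0 0.6 0 -0.6 0 0 0;0 0.6 0 -0.6 0 0 0;0 0.7 0 0.7 0 0 0;0 0 0 0 0 0 0")

```text
clock: 12.4
tool_pos: [0.6064, 0.0649, 0.0191]
orientation: [179.8, 45.1, -90.0]
force: [-1.1, 0.7, -0.0]
opening: 0.0003
```

Request:
step_arm(plan="0 -0.14 0 0.14 0 0 0;0 -0.14 0 0.14 0 0 0;0 -0.14 0 0.14 0 0 0;0 -0.14 0 0.14 0 0 0")

```text
clock: 12.73
tool_pos: [0.6069, 0.0717, 0.0213]
orientation: [-180.0, 45.0, -89.7]
force: [-3.2, -10.7, 9.7]
opening: 0.0003
```

Request:
step_arm(plan="0 -0.14 0 0.14 0 0 0;0 -0.14 0 0.14 0 0 0;0 -0.14 0 0.14 0 0 0")

```text
clock: 12.98
tool_pos: [0.6071, 0.0786, 0.0226]
orientation: [-179.9, 45.1, -89.6]
force: [-3.9, -5.4, 9.8]
opening: 0.0001
```

Request:
step_arm(plan="0 -0.14 0 0.14 0 0 0;0 -0.14 0 0.14 0 0 0")

```text
clock: 13.15
tool_pos: [0.6072, 0.0828, 0.0222]
orientation: [-179.9, 45.1, -89.6]
force: [-1.9, -5.7, 7.2]
opening: 0.0004
```

```bash
python3 look2.py g
```

```text
top origin 217 148
side origin 220 176
13.15 [0.6072 0.0828 0.0222] [-179.92   45.06  -89.65] [-1.9 -5.7  7.2]
```

View pics/topg.png

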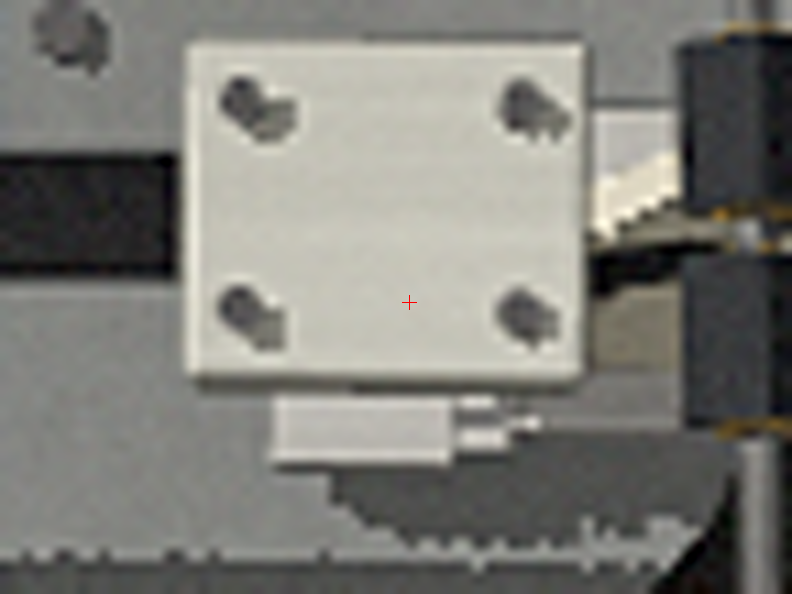

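View pics/sideg.png

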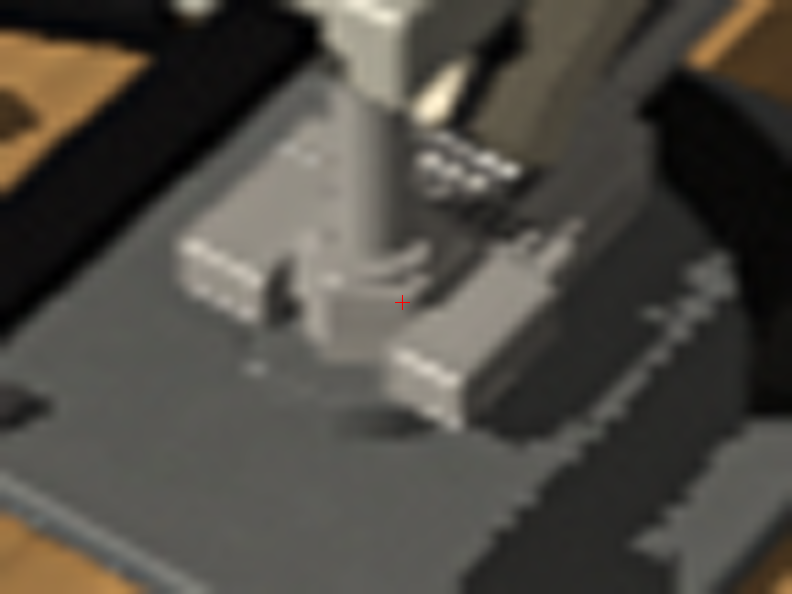

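Request:
step_arm(plan="0 -0.7 0 -0.7 0 0 0;0 0.6 0 -0.6 0 0 0;0 0.6 0 -0.6 0 0 0;0 0.7 0 0.7 0 0 0;0 0 0 0 0 0 0")

```text
clock: 13.67
tool_pos: [0.6065, 0.0658, 0.0191]
orientation: [179.8, 45.1, -90.0]
force: [-0.5, 0.5, -1.1]
opening: 0.0003
```

Request:
step_arm(plan="0 -0.14 0 0.14 0 0 0;0 -0.14 0 0.14 0 0 0;0 -0.14 0 0.14 0 0 0;0 -0.14 0 0.14 0 0 0")

```text
clock: 14.0
tool_pos: [0.6068, 0.072, 0.0211]
orientation: [180.0, 44.9, -89.7]
force: [-4.1, -13.4, 8.9]
opening: 0.0001
```

Request:
step_arm(plan="0 -0.14 0 0.14 0 0 0;0 -0.14 0 0.14 0 0 0;0 -0.14 0 0.14 0 0 0")

```text
clock: 14.25
tool_pos: [0.6069, 0.0764, 0.022]
orientation: [-179.9, 44.8, -89.6]
force: [-5.9, -20.0, 13.8]
opening: 0.0003
```

Request:
step_arm(plan="0 -0.14 0 0.14 0 0 0;0 -0.14 0 0.14 0 0 0")

```text
clock: 14.42
tool_pos: [0.607, 0.0796, 0.022]
orientation: [-179.9, 44.8, -89.6]
force: [-5.8, -21.7, 13.1]
opening: 0.0005
```

```bash
python3 look2.py h
```

```text
top origin 219 148
side origin 220 175
14.4167 [0.607  0.0796 0.022 ] [-179.87   44.78  -89.59] [ -5.8 -21.7  13.1]
```

View pics/toph.png

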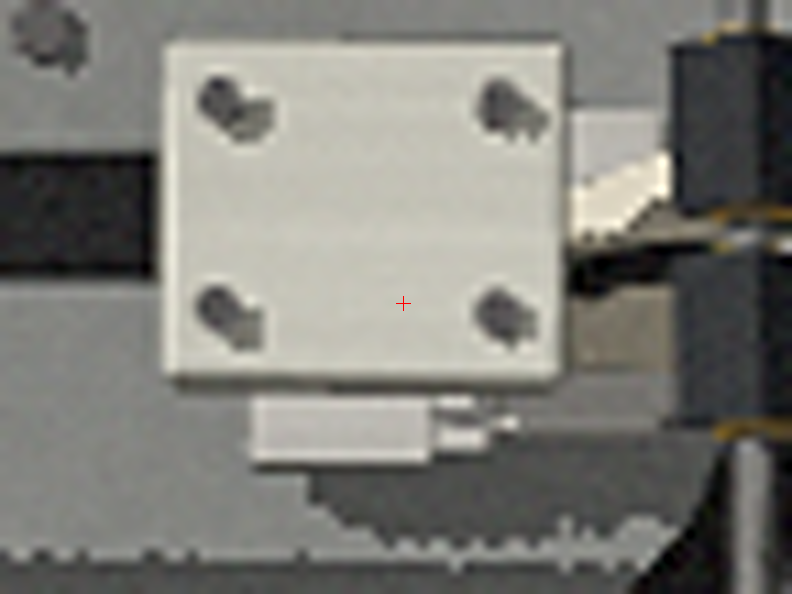

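View pics/sideh.png

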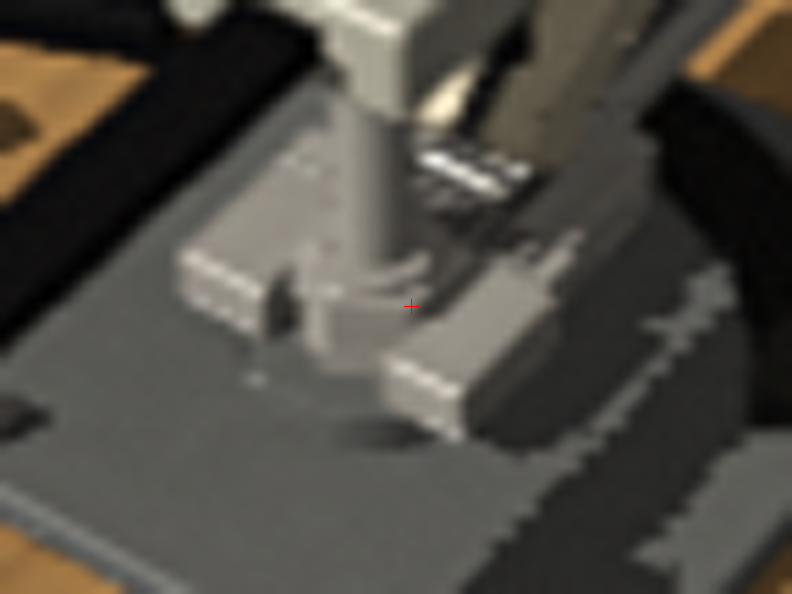

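Run:
```python
from h import *
print(back("top",(219+340/11-.5,148+464/11-.5),.04)*1000, back("top",(218+360/11-.5,147+495/11-.5),.04)*1000)
```

```text
[573.09474317  92.35157774  40.        ] [569.10821141  90.60476034  40.        ]
```

Request:
step_arm(plan="0 -0.7 0 -0.7 0 0 0;0 0 0 -2.5 0 0 0;0 0 0 -2.5 0 0 0;0 0 0 -2.5 0 0 0;0 0 0 -2.5 0 0 0;5 0 0 0 0 6.4 0;5 1 0 0 0 6.4 0;5 1 0 0 0 6.4 0;5 1 0 0 0 6.4 0;5 0 0 0 0 6.4 0;5 0 0 0 0 6.5 0;5 0 0 0 0 6.5 0")

```text
clock: 15.52
tool_pos: [0.609, -0.0109, 0.0875]
orientation: [-179.7, -0.1, -89.7]
force: [-0.4, -1.5, -1.1]
opening: 0.0418
```

```bash
cat > look3.py <<'E'
import sys
from h import *
k=sys.argv[1]
o=telemetry.get_obs();
a=cv2.resize(snapshot("top")[125:235,215:365],None,fx=5.3,fy=5.3,interpolation=cv2.INTER_CUBIC)
b=cv2.resize(snapshot("side")[130:240,205:355],None,fx=5.3,fy=5.3,interpolation=cv2.INTER_CUBIC)
cv2.imwrite(f"pics/top{k}.png",a);cv2.imwrite(f"pics/side{k}.png",b)
print(o["clock"],o["tool_pos"].round(4),o["orientation"].round(2),o["force"].round(1),o["opening"])
E
python3 look3.py i
```

```text
15.5167 [ 0.609  -0.0109  0.0875] [-1.7972e+02 -1.1000e-01 -8.9700e+01] [-0.4 -1.5 -1.1] 0.04180888024974703
```

View pics/topi.png

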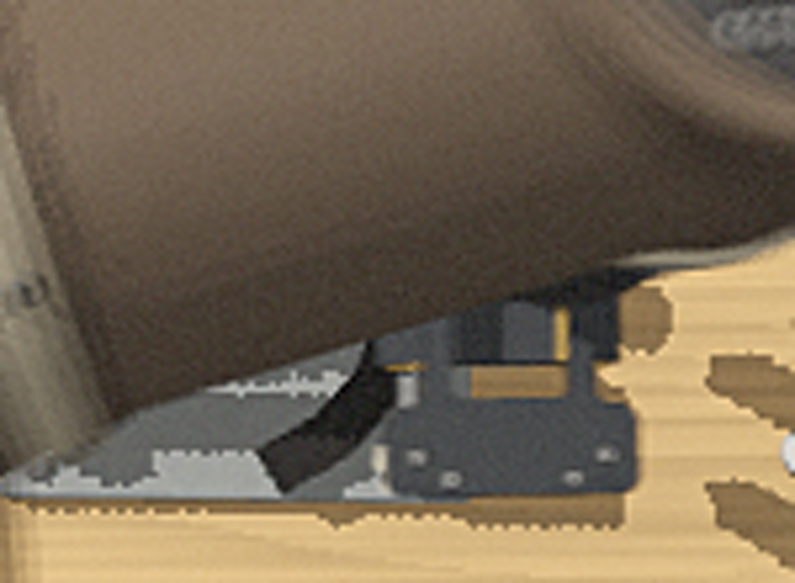

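View pics/sidei.png

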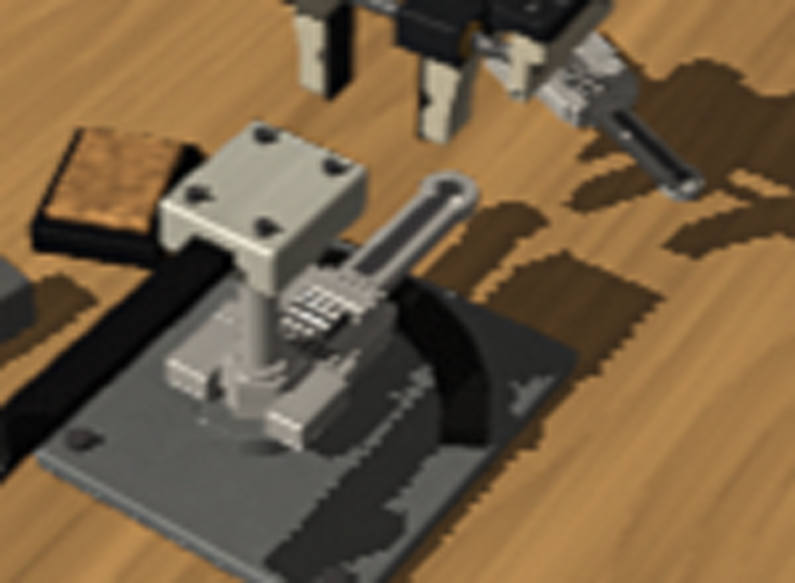

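Run:
```python
from h import *
for z in (.0875,.11,.12,.125,.13,.14): print(z,((proj("side",[.609,-.0109,z])[0]-[204.5,129.5])*5.3).round(), ((proj("side",[.609+.021,-.0109,z])[0]-[204.5,129.5])*5.3).round(),((proj("side",[.609-.021,-.0109,z])[0]-[204.5,129.5])*5.3).round())
print("eye",back("side",(204.5+447/5.3,129.5+190/5.3),.036)*1000)
```

```text
0.0875 [384. 170.] [346. 154.] [423. 186.]
0.11 [386. 132.] [347. 116.] [425. 148.]
0.12 [386. 114.] [348.  98.] [426. 131.]
0.125 [387. 106.] [348.  90.] [426. 122.]
0.13 [387.  97.] [348.  81.] [427. 113.]
0.14 [388.  79.] [348.  63.] [428.  95.]
eye [607.2765113 -68.7940865  36.       ]
```

Request:
step_arm(plan="5 1.2 0.1 0 0 0 0;5 1.2 0.1 0 0 0 0;5 1.1 0 1 0 0 0;5 0 0 2 0 0 0;5 0 0 2 0 0 0;5 0 0 2 0 0 0;5 0 0 1 0 0 0;5 0 0 0.7 0 0 0;5 0 0 0 0 0 0;5 0 0 0 0 0 0")

```text
clock: 16.45
tool_pos: [0.606, -0.0477, -0.0013]
orientation: [180.0, 0.1, -89.8]
force: [-0.5, 0.4, 0.5]
opening: 0.0495
```

```bash
python3 look3.py j
```

```text
16.45 [ 0.606  -0.0477 -0.0013] [ 1.800e+02  1.000e-01 -8.981e+01] [-0.5  0.4  0.5] 0.049465989257055004
```

View pics/sidej.png

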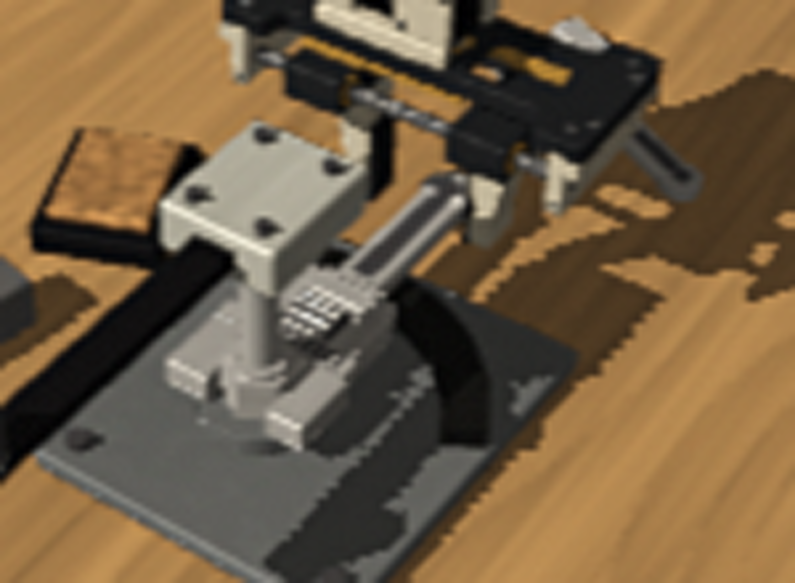

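```bash
python3 - <<'E'
from h import *
for z in (.025,.03,.035,.04):
  for x in (.581,.571): print(x,z,[((proj("side",[x,y,z])[0]-[204.5,129.5])*5.3).round() for y in (-.0477+.0095,-.0477-.0095)])
E
python3 - <<'E'
import cv2
im=cv2.imread("pics/sidej.png")[150:280,330:560];cv2.imwrite("pics/sidejz.png",cv2.resize(im,None,fx=3.4,fy=3.4))
E
```

```text
0.581 0.025 [array([459., 261.]), array([479., 239.])]
0.571 0.025 [array([477., 268.]), array([497., 247.])]
0.581 0.03 [array([460., 253.]), array([480., 231.])]
0.571 0.03 [array([478., 261.]), array([498., 239.])]
0.581 0.035 [array([461., 245.]), array([481., 224.])]
0.571 0.035 [array([478., 253.]), array([498., 231.])]
0.581 0.04 [array([461., 237.]), array([481., 216.])]
0.571 0.04 [array([479., 245.]), array([499., 224.])]
```

View pics/sidejz.png

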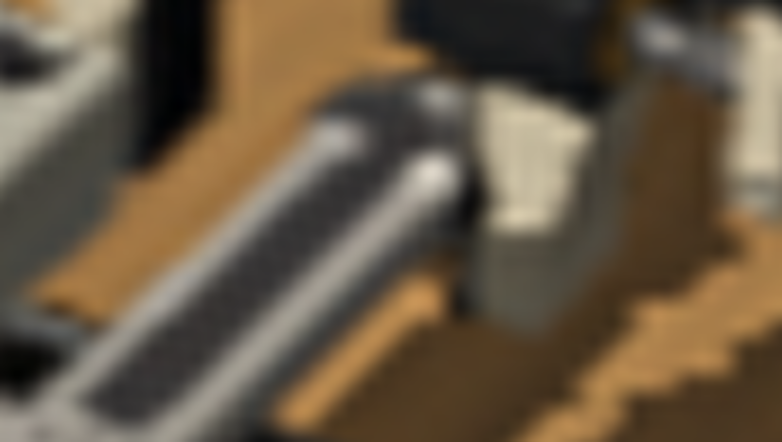

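Request:
step_arm(plan="5 -0.4 0 0.6 0 0 0;5 0 0 0.6 0 0 0;5 0 0 0.6 0 0 0;2.8 0 0 0 0 0 0;2.8 0 0 0 0 0 0;2.8 0 0 0 0 0 0;2.8 0 0 0 0 0 0;2.8 0 0 0 0 0 0")

```text
clock: 17.22
tool_pos: [0.6059, -0.0429, -0.0192]
orientation: [-180.0, 0.1, -89.8]
force: [-0.3, -0.4, 0.2]
opening: 0.0286
```

```bash
python3 look3.py k
```

```text
17.2167 [ 0.6059 -0.0429 -0.0192] [-1.7998e+02  1.0000e-01 -8.9750e+01] [-0.3 -0.4  0.2] 0.02855403771389557
```

View pics/sidek.png

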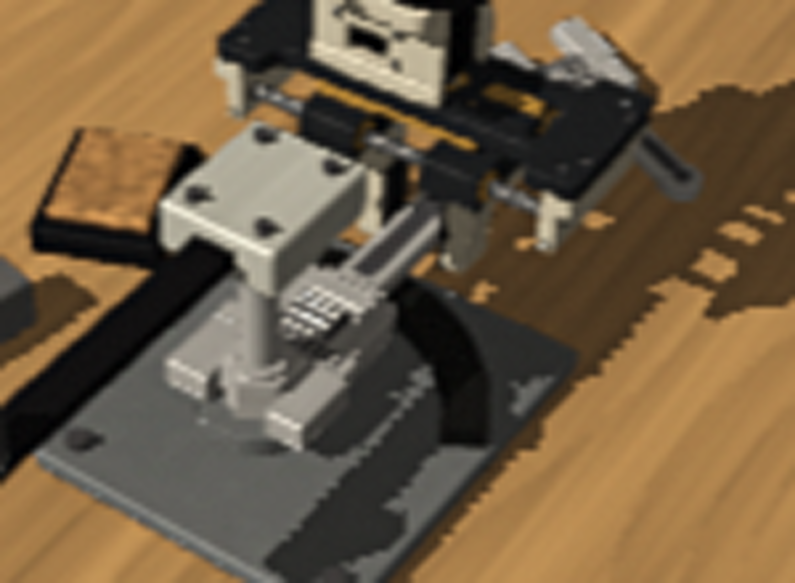

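Request:
step_arm(plan="2.8 -0.008 0.466 0 0 0 2;2.8 -0.008 0.466 0 0 0 2;2.8 -0.008 0.466 0 0 0 2;2.8 -0.008 0.466 0 0 0 2;2.8 0 0 0 0 0 0")

```text
clock: 17.73
tool_pos: [0.5879, -0.0412, -0.0189]
orientation: [-179.9, 0.1, -97.8]
force: [2.1, 0.8, -1.1]
opening: 0.0283
```

Request:
step_arm(plan="2.8 -0.008 0.466 0 0 0 2;2.8 -0.008 0.466 0 0 0 2;2.8 -0.008 0.466 0 0 0 2;2.8 -0.008 0.466 0 0 0 2;2.8 0 0 0 0 0 0")

```text
clock: 18.15
tool_pos: [0.57, -0.0374, -0.0188]
orientation: [-179.9, 0.2, -105.7]
force: [2.3, 0.6, 0.2]
opening: 0.028
```

```bash
python3 look3.py l
```

```text
18.15 [ 0.57   -0.0374 -0.0188] [-1.7991e+02  1.6000e-01 -1.0575e+02] [2.3 0.6 0.2] 0.028007789060203143
```

View pics/sidel.png

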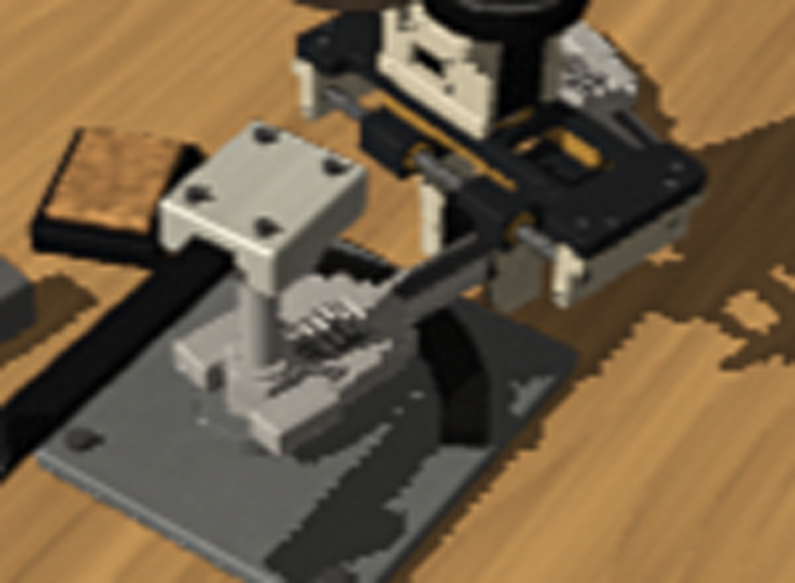

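Request:
step_arm(plan="2.8 -0.008 0.466 0 0 0 2;2.8 -0.008 0.466 0 0 0 2;2.8 -0.008 0.466 0 0 0 2;2.8 -0.008 0.466 0 0 0 2;2.8 -0.008 0.466 0 0 0 2;2.8 0 0 0 0 0 0")

```text
clock: 18.75
tool_pos: [0.5481, -0.0293, -0.0189]
orientation: [-180.0, 0.1, -115.7]
force: [3.8, 1.4, 1.6]
opening: 0.0279
```

Request:
step_arm(plan="2.8 -0.008 0.466 0 0 0 2;2.8 -0.008 0.466 0 0 0 2;2.8 -0.008 0.466 0 0 0 2;2.8 -0.008 0.466 0 0 0 2;2.8 0 0 0 0 0 0;2.8 0 0 0 0 0 0")

```text
clock: 19.25
tool_pos: [0.5315, -0.0205, -0.0191]
orientation: [180.0, 0.1, -123.6]
force: [2.9, -0.1, 1.2]
opening: 0.0282
```

```bash
python3 look3.py m
```

```text
19.25 [ 0.5315 -0.0205 -0.0191] [ 1.7997e+02  9.0000e-02 -1.2358e+02] [ 2.9 -0.1  1.2] 0.02824478203100707
```

View pics/sidem.png

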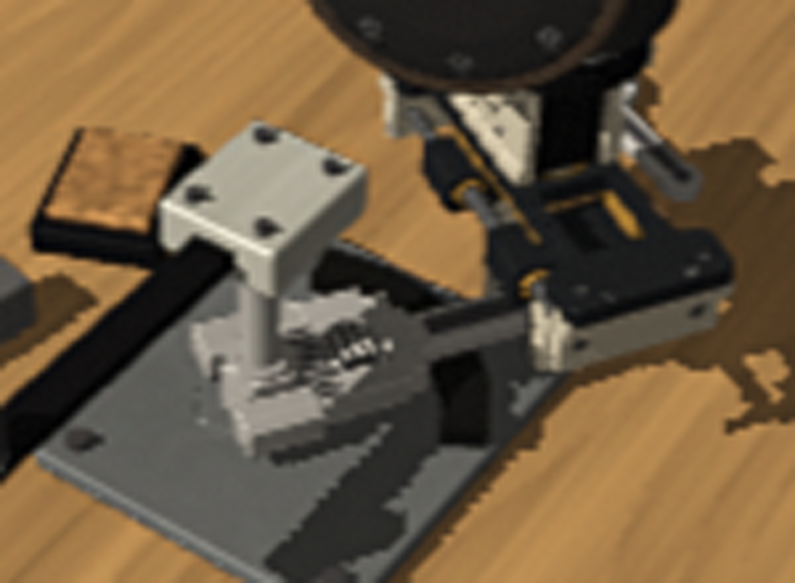

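View pics/topm.png

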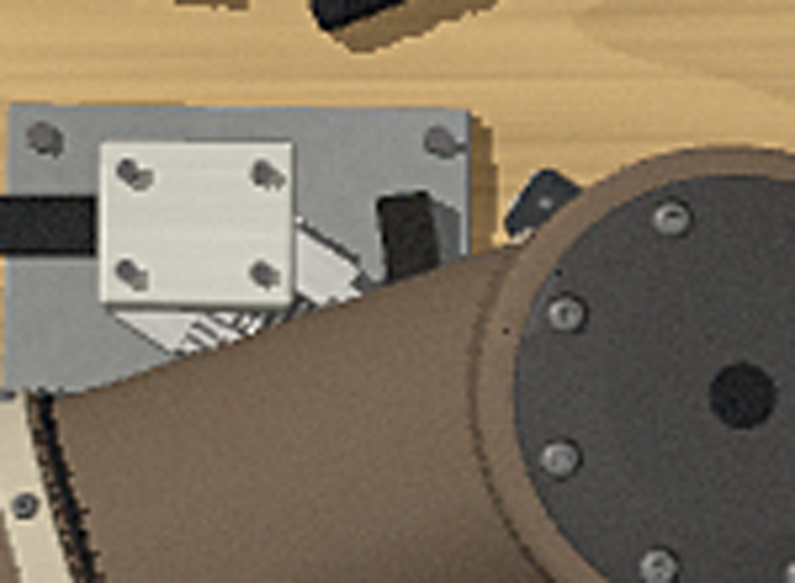

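Request:
step_arm(plan="5 0 0 0 0 0 0;5 0 0 0 0 0 0;5 0 0 0 0 0 0;5 0 0 0 0 0 0;5 0 0 -2 0 0 0;5 0 0 -3 0 0 0;5 0 0 -4 0 0 0;5 0 0 -4 0 0 0;5 0 0 -4 0 0 0;5 3 0 0 0 0 0;5 4 0 0 0 0 0;5 4 0 0 0 0 0")

```text
clock: 20.35
tool_pos: [0.4689, -0.1124, 0.1509]
orientation: [180.0, 0.1, -123.6]
force: [0.3, -0.8, 0.1]
opening: 0.0503
```

Request:
step_arm(plan="5 4 -1 0 0 0 0;5 4 -1 0 0 0 0;5 4 -1 0 0 0 0;5 4 -1 0 0 0 0;5 4 -1 0 0 0 0;5 4 -1 0 0 0 0;5 4 -1 0 0 0 0;5 0 0 0 0 0 0")

```text
clock: 21.02
tool_pos: [0.3693, -0.3886, 0.1493]
orientation: [179.8, 0.0, -124.0]
force: [0.3, 0.3, 0.8]
opening: 0.0502
```

```bash
python3 look3.py n
```

```text
21.0167 [ 0.3693 -0.3886  0.1493] [ 1.7985e+02  2.0000e-02 -1.2402e+02] [0.3 0.3 0.8] 0.05023721952978047
```

View pics/siden.png

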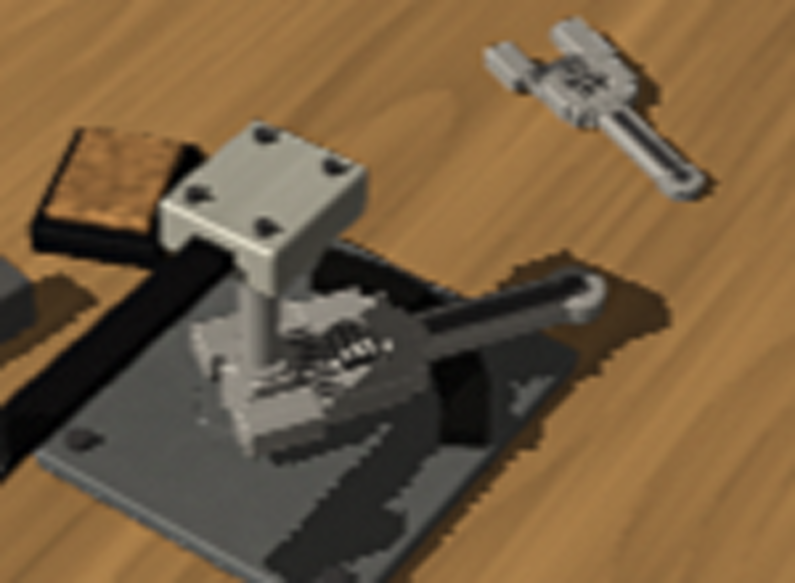

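View pics/topn.png

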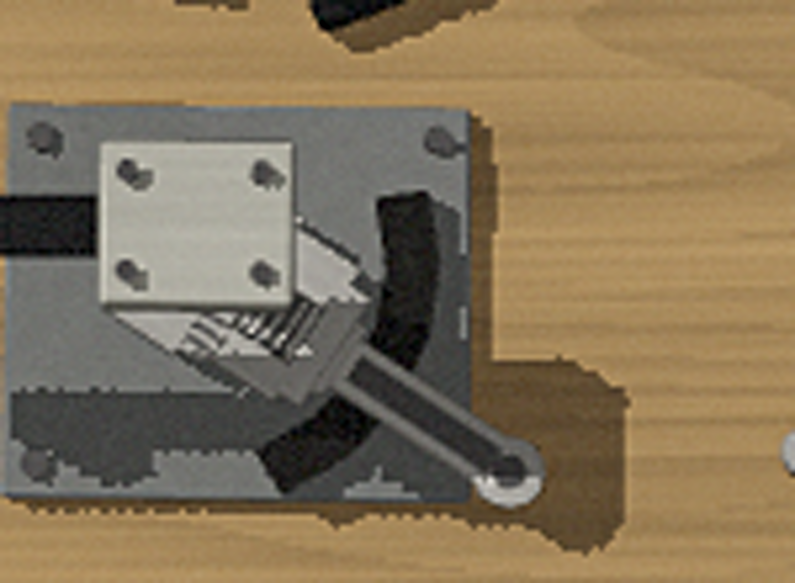

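Run:
```python
from h import *
Z=lambda u,v:(214.5+u/5.3,124.5+v/5.3)
e=back("top",Z(508,470),.036);print("eye",e*1000)
a=back("top",Z(370,346),.036);b=back("top",Z(335,385),.036);c=back("top",Z(490,430),.036);d=back("top",Z(460,472),.036)
for p,q in((a,c),(b,d),((a+b)/2,e)):
    v=q-p; print(np.degrees(np.arctan2(-v[0],-v[1])))
es=back("side",(204.5+582/5.3,129.5+288/5.3),.036);print("eye side",es*1000)
for E in(e,es):
    for C in ((.6088,.0903),(.608,.0903)): v=E[:2]-C; print(np.degrees(np.arctan2(-v[0],-v[1])),np.linalg.norm(v))
im=cv2.imread("pics/siden.png")[260:480,170:430];cv2.imwrite("pics/nz.png",cv2.resize(im,None,fx=2.6,fy=2.6,interpolation=cv2.INTER_CUBIC))
```

```text
eye [520.77240754 -39.6402502   36.        ]
35.790533265252556
35.554552833714084
34.659713576751024
eye side [517.44602712 -43.279592    36.        ]
34.11554649522022 0.15695007377611903
33.87306755693321 0.1565027843534593
34.367899960894704 0.1618303301595622
34.133453271653515 0.16138007746601538
```

View pics/nz.png

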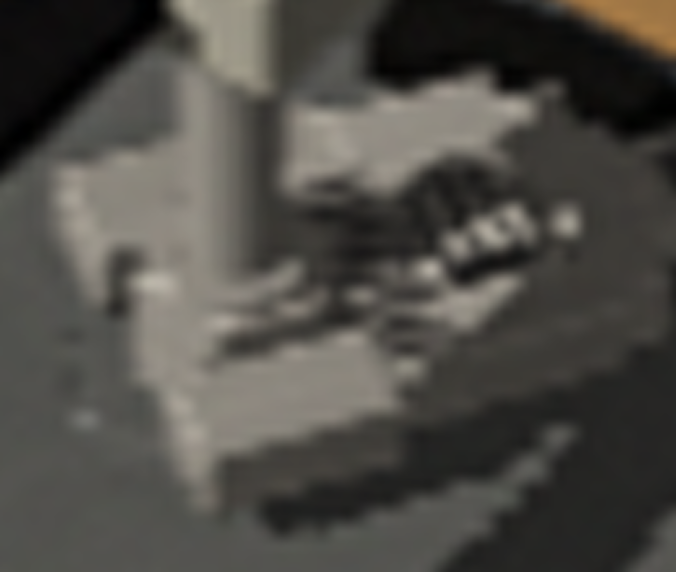

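Run:
```python
from plant import workorder,telemetry
o=telemetry.get_obs();print(o["tool_pos"],o["force"])
print(workorder.close_job())
```

```text
[ 0.37078504 -0.38492888  0.14922621] [-0.01305441  0.47951754 -0.16677443]
the job is handed in; nothing more can be done
None
```

I closed the jaw on the nut with the worm, turned the nut about 34–35° clockwise, let go and handed the job in at about 21 s.

- **Closing the jaw:** I made one trial stroke and three full strokes over the worm with the closed fingertips. The jaw moved in about 4 mm. On the last stroke the worm stalled and the sideways force rose to about 21 N. The jaw's outer edge measured 573 mm in x; I expected about 572 mm when snug.
- **Turning the nut:** I caged the handle loosely between the fingers, without clamping it, and swung it with a force of 2–4 N. I then opened the fingers and moved the arm clear, where the reading was about 0 N.
- **Bystanders:** I kept the arm away from the battery, spool and pad, but took no final measurement of their positions.

**Checks that disagreed:**
- **Fingertip position:** the visible fingertips sat about 35–39 mm behind the TCP position the robot reports. I worked from the pictures and from contact instead.
- **Final handle angle:** estimates ranged from 34° (line from the nut to the handle's eye) to 35.7° (handle edges), with the handle starting at about 0.6°. The nut's own angle was not visible, so the turn is inferred from the handle.
- **Snugness after the turn:** I judged this only from the picture; I did not test the worm again.

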